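# Present the long sample tube to the label reader

## Robot

A 6-joint arm with a two-finger parallel gripper is mounted at the origin on the work surface. World frame = base frame: x ahead of the robot, y to its left, z up, the work surface at z = 0. Lengths are in mm, angles in rad, forces in N, time in s.
With the tool pointing down it reaches from about 350 to 775 mm from the base axis. Payload 7.3 kg.
Tool frame: the origin (TCP) lies midway between the tips of the shut fingers; the grasp point (between the pads) lies 19 mm behind it; x points along the fingers, y is the direction in which the jaws open and shut, and the axes are right-handed (so a half turn about x gives the same grasp; the last joint's range is limited). The gripper opens to 92 mm and grips with 3 to 60 N. Pads are 19 mm wide; open, the fingers measure 130 mm over their backs; the gripper's body (75 mm by 190 mm) begins 47 mm behind the grasp point.
Start: joints at [1.16, 0.342, 1.524, -0, 1.275, -0.146], TCP at [137.385, 506.725, 226.741] pointing down, gripper open.
Joint ranges: [-2.53, 2.53], [-0.77, 2.02], [0.04, 2.7], [-1, 4.14], [0.28, 2.66], [-3.11, 3.11]. Speed limits (rad/s): [2.57, 2.57, 3.14, 3.14, 3.14, 3.14].

## Interface

Orientations are given as [roll, pitch, yaw] about the fixed x, y, z axes, in that order (R = Rz(yaw) Ry(pitch) Rx(roll)).
In Python, from plant import get_obs, capture, close_job gives the robot as it stands. The module is installed in compiled form; this text tells all that it offers.
- The arm moves only by the tool send_rows, never from a script. Its argument "moves" is a list of rows, each a list of 4 numbers: the shift along the tool's x, y, z in mm, then the turn about the tool's x in degrees. In form: [[tx, ty, tz, yaw], ...]. A call has 1 to 8 rows; each row shifts and turns the commanded pose from where the row before left it, along the tool's axes as they then stand; what a row does not reach is not made up. A row lasts 1/8 s, in which the tool goes at most 62.5 mm and 10.7 degrees, less where a joint would pass 70% of its speed; a pose out of reach is approached as far as the arm can. A call with a gripper value outside its range is refused whole. "hand" is the opening, from 0 (shut) to 1 (fully open), set as the call begins (left out, the last holds). The fingers move at their own pace and stop on an object; the grip force is fixed at half the most. Time passes only in rows, so rows that do not move let the fingers close. It gives the time, the measured TCP pose, the force and the opening at its end, in the units of the state.
- get_obs(): the state, without advancing time (a new reading comes with each control period).
- capture(name): name is "side" or "top"; returns a dict with "image" (384x512x3 uint8, red, green, blue), "K" (3x3 intrinsics, pixels), "dist" ([k1, k2, p1, p2, k3] as OpenCV has them; the pictures are not rectified), "position" and "attitude" of the camera in the world. Camera axes: x right, y down, z forward; pixel columns grow to the right and rows downward; lengths in mm; the calibration is good to about 2 mm. A picture is of the moment at which its call begins. There is no depth.
- close_job(): hands the job in, once; it reports no verdict.
The state is a dict: "time": time; "joint_positions": joint angles; "dq": joint speeds; "tau": joint torques, N m; "tool_pos": TCP position; "tcp_rot": TCP orientation; "contact_force": force on the tool from outside, world axes, zero at the start; "moment": the same for the moment, N m; "grip_width": finger opening in mm.
Only numpy, scipy, OpenCV 4.12 (cv2) and the standard library are available. Lean on these libraries where they do the work, as an engineer would, in place of code of your own. Each camera call takes 0.05 s, during which the arm holds its last target. There are 200 camera calls.

## Task

Pull the rack's retaining rod all the way out to its stop, then draw the long tube out of the sloped rack, turn it level and hold it with the middle of its label about 8 cm above the centre of the reader's window, without touching the reader. Finish while still holding it there, level and still; the rod stays out, the two short tubes stay in their sockets, and everything else on the bench is left alone.

Things in the scene. Friction and masses are not known exactly. Their poses are not given: they have to be found in the camera images.
- rack: White transport rack fixed to the bench; place and yaw vary. Origin under it on the bench; x away from the robot at yaw 0, y left, z up. Base plate x -85 to 65, y -82 to 128 mm, 8 mm thick. On it a block 150 mm wide with three sockets in a row, open above, mouths facing up and to -x. The rod's guide post stands at x -69, y 110 mm: 22 by 12 mm, 135 mm high
- sockets (a point): Centre of the middle socket's mouth (x -15, y 0, z 71 mm in the rack's frame). The three mouths lie 45 mm apart along the rack's y. Each socket is 18 mm wide and 56 mm deep along its axis, which leans 45 degrees from vertical towards the rack's -x; draw tubes out along that axis
- tube_long: The long capped sample tube, empty, rigid: 125 mm long, clear, 16 mm thick, paper label all round, yellow cap 19 mm wide, 25 mm tall; about 22 g. The only long one; which socket it is in varies. It leans 45 degrees, cap to the rack's -x, and stands 69 mm out. Origin: centre of its bottom end; z along the tube to the cap's top at 125 mm
- label_mid (a point): Middle of the long tube's label, on the tube's axis, 55 mm from its bottom end (70 mm from the cap's top)
- tube_short_a: A short tube of the same make and colours, 90 mm long, 34 mm of it standing out of its socket; origin and z as for the long tube. To be left in its socket
- tube_short_b: The second short tube, the same as the other; to be left in its socket
- rod (a joint): Slide of the retaining rod, m: a level steel rod 8 mm thick along the rack's y, 3 to 4 mm in front of the long tube's cap, so it cannot come out. 0 = fully in, across the sockets; 0.16 = at its stop, clear of them all. It slides to the rack's +y with some 1.5 N of friction, stays where left, starts at 0 to 0.02
- rod_knob (a point): Grip of the rod: upright black knob on its outer (+y) end, 14 mm in diameter with a 17 mm rim at its top; this point is on its axis, 19 mm below its top and 18 mm above the rod. At joint 0 it stands at x -69, y 140, z 147 mm in the rack's frame
- reader: Label reader fixed to the bench: flat grey box 120 by 120 mm, 40 mm high, with a dark square window 70 by 70 mm in its top, looking up. Origin: centre of its underside; z up. Place and yaw vary
- window (a point): Centre of the reader's window, on its upper face, 40 mm above the bench
- jar: Bystander: closed jar, 48 mm in diameter, 65 mm high; origin under its centre
- cup: Bystander: open white cup, 56 mm in diameter, 50 mm high; origin under its centre
- marker: Bystander: marker pen lying on the bench, 130 mm long (its x), 15 mm thick; origin under its middle
- plates: Bystander: stack of white well plates, 86 by 128 by 43 mm; origin under its centre
- tip_box: Bystander: box of pipette tips, 92 by 122 by 72 mm; origin under its centre
- bottle: Bystander: white bottle, 64 mm in diameter, 160 mm high; origin under its centre
Mind the look-alikes: they are no part of the job. Leave any blue or green look-alike of the tube_long alone.

How it is judged:
By the outcome, as a careful person would: the job done as asked, in the order asked, and still so for the second after the job is handed in, while the arm keeps its last pose, push and grip.
It also fails if it takes over 45 s, if anything falls off the work surface, if the arm or the gripper's body presses on something with over 40 N, if the wrist force passes 120 N, or if a joint passes its speed limit or range.

## Working session

There is one attempt and no reset: what is moved stays moved. The work goes in short steps, Python scripts to look and compute and a tool call to move; the robot and the scene stay as the last step left them, time stands still between calls to the robot, and variables do not carry over. Pictures are saved under pics/ and viewed, about 8 in all and at most 12, crops included, and the job is handed in when it is done.

Besides the shell and the picture viewer there is one more tool, called as name(argument=value, ...) on one line, values as JSON. send_rows: Moves the arm, as the interface text tells. Its arguments: {"type":"object","properties":{"moves":{"type":"array","items":{"type":"array","items":{"type":"number"}}},"hand":{"type":"number"}},"required":["moves"]}

```bash
mkdir -p pics; python3 - <<'E'
from plant import get_obs, capture
import cv2,pickle,numpy as np
print(get_obs())
for n in("side","top"):
    c=capture(n);pickle.dump(c,open(n+".pkl","wb"))
    cv2.imwrite(f"pics/{n}0.png",c["image"][:,:,::-1])
    print(n,c["K"],c["dist"],c["position"],c["attitude"])
E
```

```text
{'time': 0.0, 'joint_positions': array([ 1.16001472e+00,  3.42718409e-01,  1.52499679e+00, -1.88538265e-05,
        1.27541453e+00, -1.45989209e-01]), 'dq': array([-0.00010586,  0.00126851,  0.00055497,  0.00080066, -0.00123203,
        0.00026325]), 'tau': array([ 1.07828469e-03, -4.31253612e+01, -2.44220495e+01,  7.16891815e-02,
        5.60832547e-02, -9.79618085e-05]), 'tool_pos': array([137.21278628, 506.33357434, 226.05426924]), 'tcp_rot': array([-1.70505677,  1.56925914, -1.96984367]), 'contact_force': array([ 0.25889983,  0.6590988 , -0.87440955]), 'moment': array([-0.02748326, -0.00234535, -0.00853873]), 'grip_width': 91.78721863672536}
side [[483.72686213   0.         254.28473565]
 [  0.         483.72686213 198.61674706]
 [  0.           0.           1.        ]] [-0.05262482  0.          0.          0.          0.        ] [ 261.70875226 -890.6928738  1043.33506958] [-2.39368031  0.01283059 -0.38303588]
top [[354.8275778    0.         251.68559079]
 [  0.         354.8275778  190.94756313]
 [  0.           0.           1.        ]] [-0.00164487  0.          0.          0.          0.        ] [ 499.87917113  -78.28184817 1051.33544056] [-3.05034839 -0.00766665 -1.56475736]
```

View pics/side0.png

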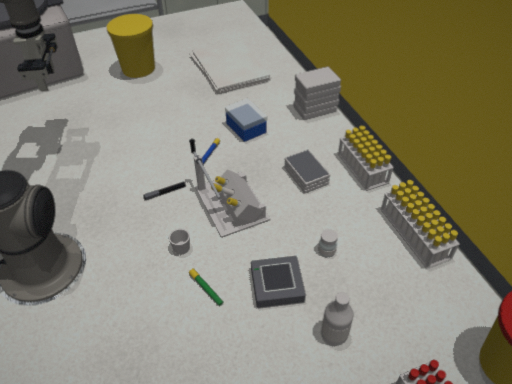

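View pics/top0.png

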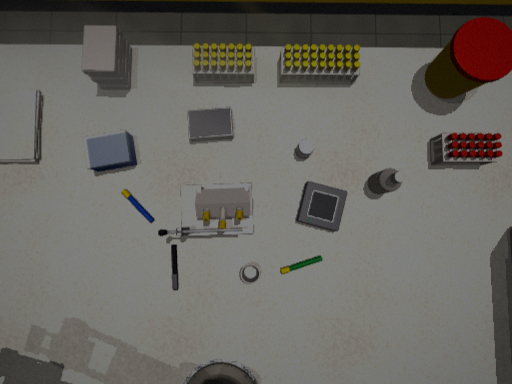

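The overview shows the rack at top (218,208) and side (235,200), with the rod knob at top (163,233). The reader is at top (322,206). The look-alikes are a blue tube at (137,205), a green tube at (300,265) and the two far racks of yellow caps. The rack's caps are at top (207,215), (223,224) and (240,214), and the middle one stands out furthest. I'll check that in a close crop.

```bash
cat > h.py <<'E'
import numpy as np,cv2,pickle
from scipy.spatial.transform import Rotation as R
def cam(n): return pickle.load(open(n+".pkl","rb"))
def ray(c,uv):
    p=cv2.undistortPoints(np.array([[uv]],float),c["K"],np.array(c["dist"]))[0,0]
    return np.array(c["position"]),R.from_euler("xyz",c["attitude"]).apply([p[0],p[1],1])
def onz(c,uv,z):
    o,d=ray(c,uv); return o+d*(z-o[2])/d[2]
def tri(c1,a,c2,b):
    o1,d1=ray(c1,a);o2,d2=ray(c2,b)
    s=np.linalg.lstsq(np.c_[d1,-d2],o2-o1,rcond=None)[0]
    p,q=o1+d1*s[0],o2+d2*s[1]; return (p+q)/2,np.linalg.norm(p-q)
def proj(c,P):
    Rw=R.from_euler("xyz",c["attitude"]).as_matrix().T
    return cv2.projectPoints(np.atleast_2d(np.array(P,float)),cv2.Rodrigues(Rw)[0],-Rw@np.array(c["position"]),c["K"],np.array(c["dist"]))[0][:,0]
E
python3 - <<'E'
from h import *
s,t=cam("side"),cam("top")
a=cv2.resize(t["image"][170:250,150:260],None,fx=5.4,fy=5.4,interpolation=cv2.INTER_CUBIC)[:,:594]
b=cv2.resize(s["image"][130:235,180:275],None,fx=4.1,fy=4.1,interpolation=cv2.INTER_CUBIC)
print(a.shape,b.shape)
cv2.imwrite("pics/crop_t.png",a[:,:,::-1]);cv2.imwrite("pics/crop_s.png",b[:,:,::-1])
for n,c in(("side",s),("top",t)):
    hsv=cv2.cvtColor(c["image"],cv2.COLOR_RGB2HSV)
    m=cv2.inRange(hsv,(18,120,80),(32,255,255))
    k,_,st,ce=cv2.connectedComponentsWithStats(m)
    print(n,[(st[i].tolist(),ce[i].round(1).tolist()) for i in range(1,k) if 8<st[i][4]<300 and 130<ce[i][0]<330 and 110<ce[i][1]<300])
E
```

```text
(432, 594, 3) (430, 389, 3)
side [([214, 138, 6, 7, 24], [216.5, 140.9]), ([215, 177, 10, 7, 48], [220.2, 180.0]), ([214, 184, 8, 8, 38], [218.1, 187.1]), ([227, 198, 11, 8, 55], [232.1, 201.3]), ([189, 269, 10, 10, 51], [193.1, 273.1])]
top [([202, 211, 7, 11, 56], [205.5, 215.9]), ([236, 210, 7, 10, 52], [238.6, 214.3]), ([219, 220, 7, 9, 51], [221.8, 223.9]), ([281, 266, 9, 8, 52], [284.7, 269.7])]
```

View pics/crop_t.png

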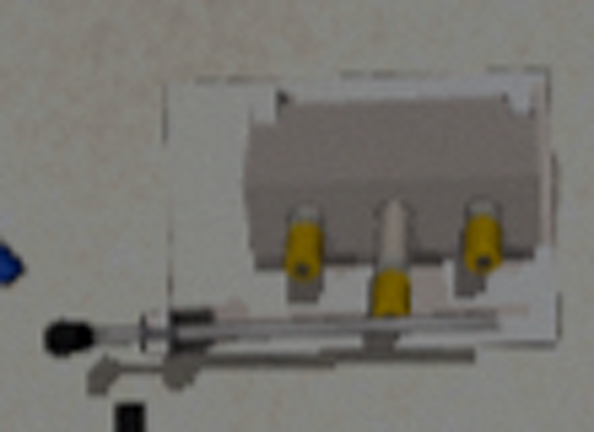

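View pics/crop_s.png

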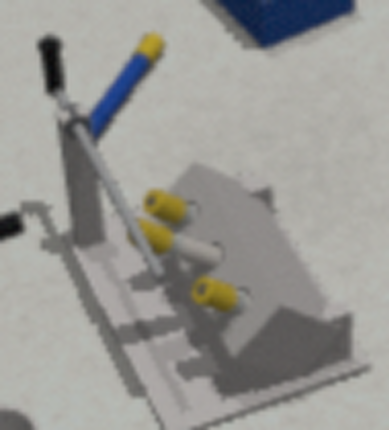

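Both crops show that the middle tube is the long one. It has a long clear and label section, and its cap sits at top crop (390,292) just behind the rod. The two outer ones are short. Next come the rack and reader poses.

```bash
python3 - <<'E'
from h import *
s,t=cam("side"),cam("top")
ct=lambda x,y:((x+.5)/5.4-.5+150,(y+.5)/5.4-.5+170)
cs=lambda x,y:((x+.5)/4.1-.5+180,(y+.5)/4.1-.5+130)
loc=np.array([[65,128],[65,-82],[-85,-82]],float)
W=np.array([onz(t,ct(*p),8)[:2] for p in[(165,85),(548,70),(557,343)]])
print(W.round(1),[np.linalg.norm(W[i]-W[i+1]).round(1) for i in(0,1)])
a=W-W.mean(0);b=loc-loc.mean(0)
yaw=np.arctan2((b[:,0]*a[:,1]-b[:,1]*a[:,0]).sum(),(a*b).sum())
Rz=R.from_euler("z",yaw).as_matrix(); o=np.r_[W.mean(0),0]-Rz@np.r_[loc.mean(0),0]
print("rack",o.round(1),yaw)
print("side corner",onz(s,cs(370,367),8))
w=lambda p:o+Rz@np.array(p,float)
print("knobtop tri",tri(t,ct(60,337),s,cs(48,42)), "q0 expect",w((-69,140,166)))
cap=np.array([-15,0,71])+69*np.array([-1,0,1])/2**.5
capc=np.array([-15,0,71])+56.5*np.array([-1,0,1])/2**.5
print("cap c",w(capc),proj(t,w(capc)),proj(s,w(capc)), tri(t,(221.8,223.9),s,(218.1,187.1)))
for dy in(45,-45):
  sc=np.array([-15,dy,71])+21.5*np.array([-1,0,1])/2**.5
  print("short c",w(sc),proj(t,w(sc)),proj(s,w(sc)))
print(tri(t,(205.5,215.9),s,(220.2,180.)),tri(t,(238.6,214.3),s,(232.1,201.3)))
# reader: dark box
for n,c,roi in(("t",t,(slice(175,240),slice(290,355))),("s",s,(slice(245,315),slice(240,315)))):
    g=cv2.cvtColor(c["image"],cv2.COLOR_RGB2GRAY)[roi]
    im=cv2.resize(c["image"][roi],None,fx=6,fy=6,interpolation=cv2.INTER_CUBIC);cv2.imwrite(f"pics/rd_{n}.png",im[:,:,::-1])
    m=(g<45).astype(np.uint8)*255
    for cn in cv2.findContours(m,cv2.RETR_LIST,cv2.CHAIN_APPROX_NONE)[0]:
        A=cv2.contourArea(cn)
        if A>200: 
            r=cv2.minAreaRect(cn);bx=cv2.boxPoints(r)+[roi[1].start,roi[0].start]
            q=np.array([onz(c,p,40)[:2] for p in bx]);print(n,A,q.mean(0).round(1),[np.linalg.norm(q[i]-q[i-1]).round(1) for i in range(4)],np.degrees(np.arctan2(*(q[1]-q[0])[::-1])).round(1))
a,b=cv2.imread("pics/rd_t.png"),cv2.imread("pics/rd_s.png")
h=max(len(a),len(b));pd=lambda i:cv2.copyMakeBorder(i,0,h-len(i),0,0,cv2.BORDER_CONSTANT)
cv2.imwrite("pics/rd.png",cv2.resize(np.hstack([pd(a),pd(b)]),None,fx=.9,fy=.9))
E
```

```text
[[610.6 125.6]
 [620.3 -83.7]
 [471.7 -89.5]] [np.float64(209.6), np.float64(148.7)]
rack [552.   -4.6   0. ] 0.04544198226347666
side corner [619.40558338 -84.50309339   8.        ]
knobtop tri (array([476.52042795, 139.25184287, 170.15532616]), np.float64(2.031880793128774)) q0 expect [476.73688398 132.14264751 166.        ]
cap c [497.13053671  -7.0746587  110.95153314] [[221.94455758 224.29573215]] [[217.17271602 187.36020572]] (array([498.95752065,  -6.91854981, 111.01095809]), np.float64(1.6479312545050144))
short c [519.8095402   39.00313205  86.2027958 ] [[205.74830036 215.76931212]] [[220.09771093 180.39382996]]
short c [523.8979112  -50.90396012  86.2027958 ] [[238.92675275 214.46632513]] [[232.5401176  201.83334351]]
(array([519.85702859,  39.40487688,  87.33030095]), np.float64(0.892820221684724)) (array([523.72509179, -49.8787473 ,  87.44555633]), np.float64(1.2213248884150747))
t 492.5 [ 551.  -288.4] [np.float64(66.8), np.float64(66.8), np.float64(67.2), np.float64(66.8)] -14.5
```

```bash
cat >> h.py <<'E'
def plan(target,jaw=None,o=None):
    """tool-frame shift to world target with current attitude; jaw: wanted jaw yaw (rad)"""
    from plant import get_obs
    o=o or get_obs(); r=R.from_euler("xyz",o["tcp_rot"]); p=np.array(o["tool_pos"])
    M=r.as_matrix(); out=r.inv().apply(np.array(target)-p)
    jy=np.arctan2(M[1,1],M[0,1])
    print("t",round(o["time"],2),"pos",p.round(1),"xaxis",M[:,0].round(3),"jaw yaw deg",np.degrees(jy).round(2),"shift",out.round(1),"f",np.round(o["contact_force"],1),"w",round(o["grip_width"],1))
    print("q",np.round(o["joint_positions"],2))
E
python3 - <<'E'
from h import *
plan((476.5,139,226))
E
```

```text
t 0.1 pos [137.2 506.4 226.1] xaxis [-0.001 -0.001 -1.   ] jaw yaw deg 74.83 shift [ 4.000e-01 -2.658e+02  4.236e+02] f [-0.2  0.4  0.4] w 91.7
q [ 1.16  0.34  1.52 -0.    1.28 -0.15]
```

View pics/rd.png

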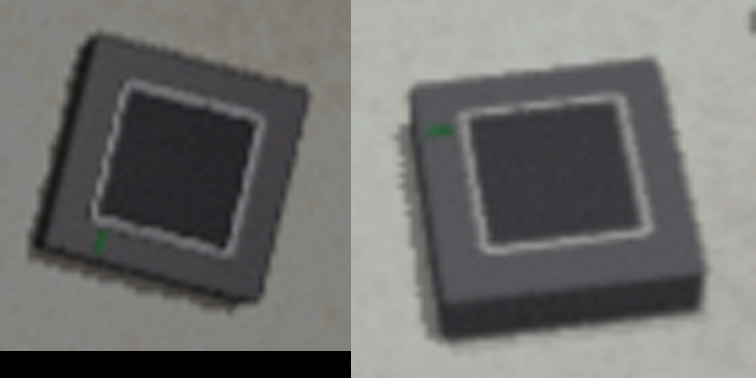

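Window centre is at about top (323,206), which agrees with the ray estimate (551,-288). Next I turn the jaws onto the rack's y axis and go above the knob.

send_rows(moves=[[0,0,0,-9],[0,0,0,-8.8],[0,-38,32,0],[0,-38,32,0],[0,-38,32,0],[0,-38,32,0],[0,-38,32,0],[0,-38,32,0]], hand=0.33)

```text
time: 1.1
tool_pos: [340.4, 286.4, 226.6]
tcp_rot: [-3.033, 1.571, -2.987]
contact_force: [0.9, 0.7, -0.3]
grip_width: 30.4
```

send_rows(moves=[[0,-38,32,0],[0,-38,32,0],[0,-38,32,0],[0,0,0,0]])

```text
time: 1.6
tool_pos: [442.4, 176.0, 226.2]
tcp_rot: [-2.242, 1.57, -2.2]
contact_force: [-0.5, 0.4, -0.0]
grip_width: 30.3
```

```bash
python3 - <<'E'
from h import *
plan((476.5,139,139))
from plant import capture
t=capture("top");pickle.dump(t,open("top1.pkl","wb"))
s=capture("side");pickle.dump(s,open("side1.pkl","wb"))
a=cv2.resize(t["image"][190:260,130:230],None,fx=5,fy=5,interpolation=cv2.INTER_CUBIC)
b=cv2.resize(s["image"][90:190,150:210],None,fx=3.5,fy=3.5,interpolation=cv2.INTER_CUBIC)
cv2.imwrite("pics/knob.png",np.hstack([a,b])[:,:,::-1]);print(a.shape,b.shape)
print(proj(t,(476.5,139,166)),proj(s,(476.5,139,166)))
E
```

```text
t 1.6 pos [442.4 176.  226.2] xaxis [-0.    -0.001 -1.   ] jaw yaw deg 92.37 shift [ 87.2 -38.4  32.6] f [-0.5  0.4 -0. ] w 30.3
q [ 0.22  0.25  1.65 -0.    1.24 -1.39]
(350, 500, 3) (350, 210, 3)
[[161.08642522 232.36383072]] [[191.87347767 141.06184202]]
```

View pics/knob.png

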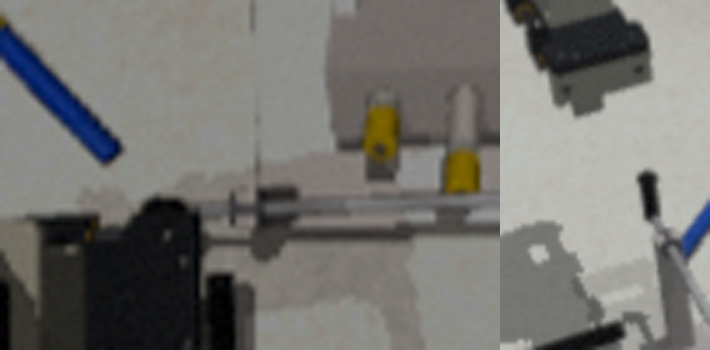

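The knob top sits at side (192,141), which matches the prediction. I'll descend and grip.

send_rows(moves=[[0,-20,17,0],[0,-18.4,15.6,0],[0,0,0,0]])

```text
time: 2.08
tool_pos: [474.8, 141.9, 226.5]
tcp_rot: [2.672, 1.57, 2.718]
contact_force: [-0.6, -0.1, 0.2]
grip_width: 30.6
```

send_rows(moves=[[30,0,0,0],[30,0,0,0],[15,0,0,0],[12,0,0,0],[0,0,0,0]])

```text
time: 2.7
tool_pos: [474.2, 142.2, 139.3]
tcp_rot: [3.063, 1.569, 3.11]
contact_force: [-0.6, 0.1, -0.5]
grip_width: 30.2
```

send_rows(moves=[[0,0,0,0],[0,0,0,0],[0,0,0,0],[0,0,0,0]], hand=0)

```text
time: 3.2
tool_pos: [475.5, 141.5, 140.4]
tcp_rot: [0.271, 1.569, 0.316]
contact_force: [-0.1, 0.6, 4.7]
grip_width: 14.7
```

send_rows(moves=[[0,10,0,0],[0,20,0,0],[0,25,0,0],[0,25,0,0],[0,25,0,0],[0,20,0,0],[0,10,0,0],[0,5,0,0]])

```text
time: 4.2
tool_pos: [469.3, 281.9, 140.3]
tcp_rot: [0.176, 1.569, 0.222]
contact_force: [1.0, -1.2, 5.9]
grip_width: 15.1
```

send_rows(moves=[[0,4,0,0],[0,4,0,0],[0,3,0,0]])

```text
time: 4.58
tool_pos: [468.8, 292.3, 140.3]
tcp_rot: [0.021, 1.569, 0.067]
contact_force: [0.7, -7.5, 6.5]
grip_width: 14.9
```

send_rows(moves=[[0,2,0,0],[0,2,0,0]])

```text
time: 4.82
tool_pos: [468.8, 292.5, 140.2]
tcp_rot: [-1.503, 1.564, -1.457]
contact_force: [1.6, -22.7, 11.3]
grip_width: 14.8
```

The rod is at its stop: force climbed to 22 N with no further travel, and 151 mm of travel fits the estimated start of about 9 mm. I'll ease off, release and lift.

send_rows(moves=[[0,-3,0,0],[0,0,0,0]])

```text
time: 5.08
tool_pos: [468.9, 292.3, 140.4]
tcp_rot: [-0.655, 1.569, -0.61]
contact_force: [-0.3, -4.6, 7.0]
grip_width: 15.2
```

send_rows(moves=[[0,0,0,0],[0,0,0,0],[0,0,0,0],[20,0,0,0]], hand=0.33)

```text
time: 5.58
tool_pos: [470.3, 294.4, 125.3]
tcp_rot: [0.32, 1.563, 0.366]
contact_force: [-33.4, -12.5, 136.8]
grip_width: 30.4
```

That was my mistake: +x points down, so the last row pressed the fingers 20 mm into the rod instead of lifting. Going up now.

send_rows(moves=[[-20,0,0,0],[-20,0,0,0],[-40,0,0,0],[-30,0,0,0],[0,0,0,0]])

```text
time: 6.2
tool_pos: [469.1, 293.9, 231.9]
tcp_rot: [0.406, 1.566, 0.452]
contact_force: [1.4, -0.1, -0.8]
grip_width: 30.5
```

```bash
python3 - <<'E'
from h import *
plan((476.5,0,226))
from plant import capture
t=capture("top");pickle.dump(t,open("top2.pkl","wb"))
s=capture("side");pickle.dump(s,open("side2.pkl","wb"))
a=cv2.resize(t["image"][180:250,100:260],None,fx=4,fy=4,interpolation=cv2.INTER_CUBIC)
b=cv2.resize(s["image"][80:230,110:270],None,fx=2,fy=2,interpolation=cv2.INTER_CUBIC)
b=cv2.copyMakeBorder(b,0,0,0,320,cv2.BORDER_CONSTANT)
cv2.imwrite("pics/out.png",np.vstack([a,b])[:,:,::-1])
E
```

```text
t 6.2 pos [469.1 293.9 231.9] xaxis [ 0.004  0.002 -1.   ] jaw yaw deg 92.64 shift [   5.3 -293.9   -6.2] f [ 1.4 -0.1 -0.8] w 30.5
q [ 0.42  0.39  1.44  0.    1.31 -1.2 ]
```

View pics/out.png

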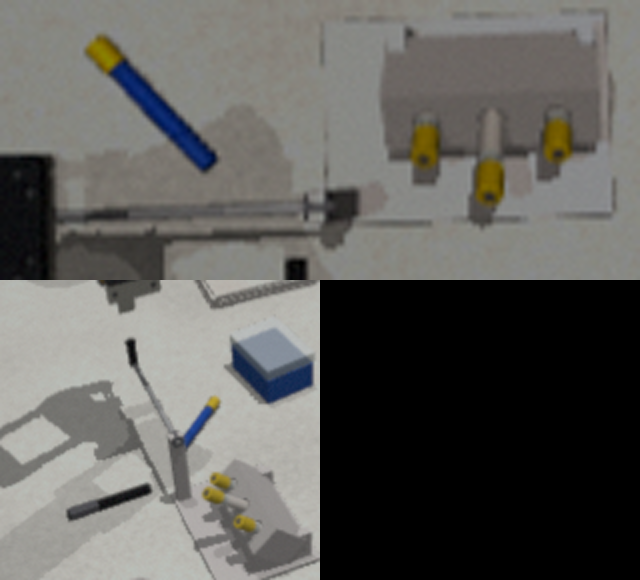

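The rod is out and undamaged, with its knob at side (175,115). The long cap is free at top (222,225) and the tubes haven't moved. Going above the long tube's cap.

send_rows(moves=[[0,-25,1.9,0],[0,-40,1.9,0],[0,-45,1.9,0],[0,-45,1.9,0],[0,-45,1.9,0],[0,-45,1.9,0],[0,-40,1.8,0],[0,-17,1.8,0]], hand=0.3)

```text
time: 7.3
tool_pos: [496.3, -9.3, 228.2]
tcp_rot: [2.901, 1.568, 2.944]
contact_force: [0.2, 0.3, 0.6]
grip_width: 27.4
```

send_rows(moves=[[40,0,0,0],[35,0,0,0],[0,0,0,0]])

```text
time: 7.68
tool_pos: [494.8, -6.8, 152.0]
tcp_rot: [2.87, 1.564, 2.916]
contact_force: [-0.7, -0.8, -0.4]
grip_width: 27.7
```

```bash
python3 - <<'E'
from h import *
plan((498,-7,99))
from plant import capture
t=capture("top");s=capture("side")
a=cv2.resize(t["image"][180:260,180:270],None,fx=4.5,fy=4.5,interpolation=cv2.INTER_CUBIC)
b=cv2.resize(s["image"][140:230,180:270],None,fx=4,fy=4,interpolation=cv2.INTER_CUBIC)
cv2.imwrite("pics/above.png",np.hstack([a,b])[:,:,::-1])
E
```

```text
t 7.67 pos [494.8  -6.8 152. ] xaxis [-0.007  0.002 -1.   ] jaw yaw deg 92.65 shift [52.9 -0.4  3.5] f [-0.7 -0.8 -0.4] w 27.7
q [-0.17  0.37  1.71  0.    1.07 -1.79]
```

View pics/above.png

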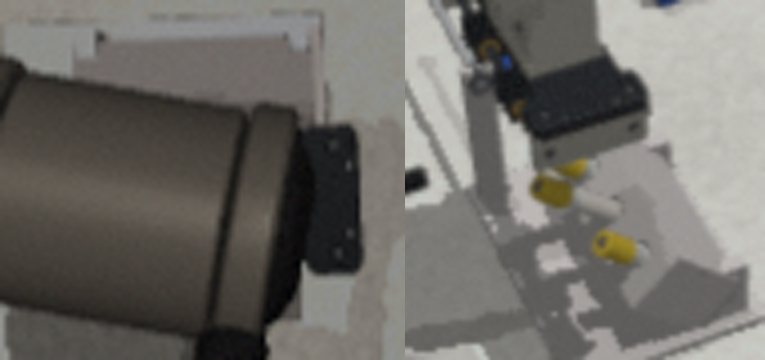

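The top view is hidden by the arm. The side view shows the gripper over the long cap at about side (215,187). Descending and gripping.

send_rows(moves=[[15,0,2,0],[15,0,1,0],[12,0,0,0],[11,0,0,0],[0,0,0,0]])

```text
time: 8.4
tool_pos: [499.3, -7.5, 100.7]
tcp_rot: [2.892, 1.569, 2.938]
contact_force: [-0.1, 0.2, 0.3]
grip_width: 27.6
```

send_rows(moves=[[0,0,0,0],[0,0,0,0],[0,0,0,0]], hand=0)

```text
time: 8.78
tool_pos: [500.2, -7.6, 102.1]
tcp_rot: [-0.087, 1.57, -0.041]
contact_force: [0.9, 0.3, -0.4]
grip_width: 18.2
```

send_rows(moves=[[-4,0,-4,0],[-7,0,-7,0],[-8,0,-8,0],[-8,0,-8,0],[-8,0,-8,0],[-8,0,-8,0],[-8,0,-8,0],[0,0,0,0]])

```text
time: 9.78
tool_pos: [448.9, -10.0, 153.4]
tcp_rot: [-0.158, 1.57, -0.112]
contact_force: [1.3, -0.9, -0.6]
grip_width: 18.1
```

```bash
python3 - <<'E'
from h import *
plan((450,-9,150))
from plant import capture
s=capture("side");pickle.dump(s,open("side3.pkl","wb"))
b=cv2.resize(s["image"][130:230,160:270],None,fx=5,fy=5,interpolation=cv2.INTER_CUBIC)
cv2.imwrite("pics/drawn.png",b[:,:,::-1])
E
```

```text
t 9.78 pos [448.9 -10.  153.4] xaxis [ 0.001 -0.    -1.   ] jaw yaw deg 92.62 shift [3.4 0.9 1.2] f [ 1.3 -0.9 -0.6] w 18.1
q [-0.19  0.28  1.83  0.    1.02 -1.81]
```

View pics/drawn.png

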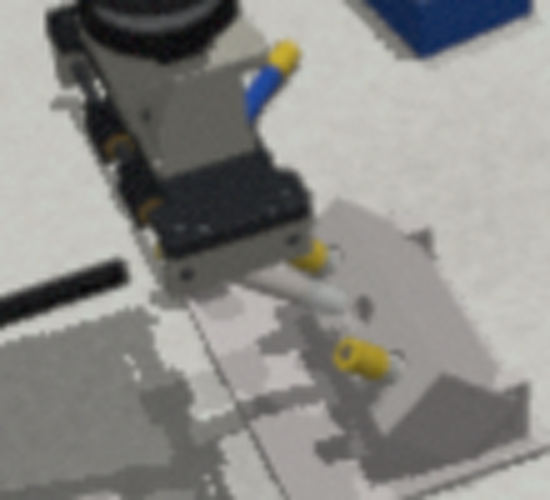

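The long tube is clear of its socket, with its bottom end at side crop (345,300), and both short tubes are still in place. The tool only turns about the vertical, so I'll level the tube by pressing its bottom end on the rack's fixed base-plate strip (z 8 mm) and pivoting it in the grip. First I move over the strip.

send_rows(moves=[[0,4,-10,0],[0,6,-14,0],[0,5,-11,0],[20,0,0,0],[20,0,0,0],[14,0,0,0],[5,0,0,0],[0,0,0,0]])

```text
time: 10.82
tool_pos: [413.1, 3.6, 93.8]
tcp_rot: [2.595, 1.571, 2.641]
contact_force: [-0.5, 0.2, -0.5]
grip_width: 17.7
```

send_rows(moves=[[4,0,0,0],[4,0,0,0],[0,0,0,0]])

```text
time: 11.2
tool_pos: [413.2, 3.5, 85.6]
tcp_rot: [2.691, 1.57, 2.737]
contact_force: [-0.5, 0.2, 0.2]
grip_width: 18.3
```

send_rows(moves=[[5,0,-4,0],[6,0,-5,0],[6,0,-5,0],[0,0,0,0]])

```text
time: 11.7
tool_pos: [398.3, 2.9, 68.2]
tcp_rot: [2.89, 1.569, 2.936]
contact_force: [-2.3, -0.1, 3.5]
grip_width: 18.1
```

send_rows(moves=[[6,0,-5,0],[7,0,-4,0],[7,0,-3,0],[7,0,-3,0],[0,0,0,0]])

```text
time: 12.32
tool_pos: [383.5, 2.3, 41.1]
tcp_rot: [2.859, 1.569, 2.905]
contact_force: [-1.4, -0.1, 2.2]
grip_width: 17.8
```

send_rows(moves=[[6,0,-2,0],[6,0,-2,0],[6,0,-1,0],[6,0,-1,0],[5,0,0,0],[0,0,0,0]])

```text
time: 13.08
tool_pos: [378.0, 1.9, 12.3]
tcp_rot: [2.814, 1.57, 2.86]
contact_force: [-1.3, 0.6, 1.5]
grip_width: 18.1
```

```bash
python3 - <<'E'
from h import *
plan((377,2,10))
from plant import capture
s=capture("side");pickle.dump(s,open("side4.pkl","wb"))
b=cv2.resize(s["image"][140:250,150:270],None,fx=5,fy=5,interpolation=cv2.INTER_CUBIC)
cv2.imwrite("pics/lev.png",b[:,:,::-1])
E
```

```text
t 13.07 pos [378.    1.9  12.3] xaxis [-0.001  0.    -1.   ] jaw yaw deg 92.63 shift [ 2.3  0.1 -1. ] f [-1.3  0.6  1.5] w 18.1
q [-0.2   0.44  2.16  0.    0.54 -1.82]
```

View pics/lev.png

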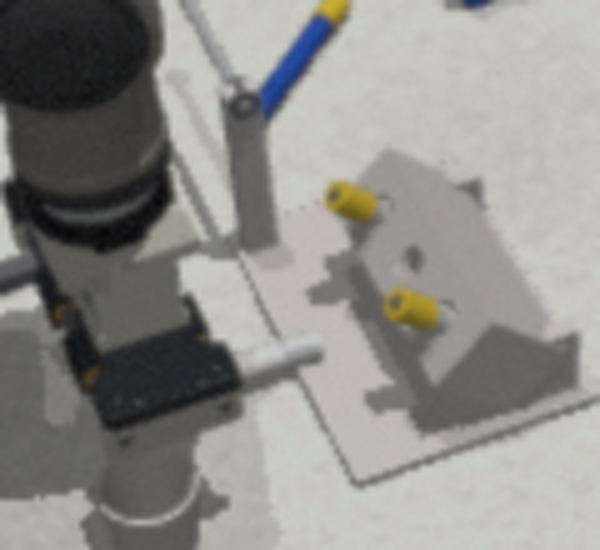

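The tube lies practically level, with its bottom end at side crop (318,350) on the plate strip and both short tubes still seated. I'll press 2 mm more, then lift and carry it toward the reader.

send_rows(moves=[[2,0,0,0],[0,0,0,0],[-10,0,0,0],[-25,0,0,0],[-35,0,0,0],[-35,0,0,0],[-25,0,0,0],[-10,0,0,0]])

```text
time: 14.12
tool_pos: [379.0, 1.8, 152.4]
tcp_rot: [-0.217, 1.568, -0.171]
contact_force: [0.0, 0.5, -0.1]
grip_width: 18.1
```

```bash
python3 - <<'E'
from h import *
plan((498,-291,150))
E
```

```text
t 14.12 pos [379.    1.8 152.4] xaxis [ 0.003 -0.001 -1.   ] jaw yaw deg 92.64 shift [   2.9 -297.9  105.5] f [ 0.   0.5 -0.1] w 18.1
q [-0.2   0.16  2.    0.    0.97 -1.82]
```

send_rows(moves=[[0,-15,5,0],[0,-30,10,0],[0,-38,14,0],[0,-38,14,0],[0,-38,14,0],[0,-38,14,0],[0,-38,14,0],[0,-30,10,0]])

```text
time: 15.12
tool_pos: [485.1, -260.9, 148.7]
tcp_rot: [2.523, 1.568, 2.568]
contact_force: [0.2, -0.1, -0.4]
grip_width: 18.4
```

send_rows(moves=[[0,-20,7,0],[0,-10,3,0],[0,-3,1,0],[0,0,0,0]])

```text
time: 15.62
tool_pos: [497.6, -290.6, 150.3]
tcp_rot: [2.265, 1.57, 2.311]
contact_force: [0.6, 1.6, 0.4]
grip_width: 18.5
```

```bash
python3 - <<'E'
from h import *
plan((498,-291,114))
from plant import capture
t=capture("top");s=capture("side")
for n,c in(("top5",t),("side5",s)): pickle.dump(c,open(n+".pkl","wb"))
a=t["image"][160:250,280:380];b=s["image"][200:310,200:310]
f=lambda i,k:cv2.resize(i,None,fx=k,fy=k,interpolation=cv2.INTER_CUBIC)
a=f(a,4);b=f(b,3.6)
h=max(len(a),len(b));pd=lambda i:cv2.copyMakeBorder(i,0,h-len(i),0,0,cv2.BORDER_CONSTANT)
cv2.imwrite("pics/rdr.png",np.hstack([pd(a),pd(b)])[:,:,::-1])
E
```

```text
t 15.62 pos [ 497.6 -290.6  150.3] xaxis [-0.001  0.001 -1.   ] jaw yaw deg 92.64 shift [36.3 -0.5  0.4] f [0.6 1.6 0.4] w 18.5
q [-0.66  0.5   1.49  0.    1.15 -2.28]
```

View pics/rdr.png

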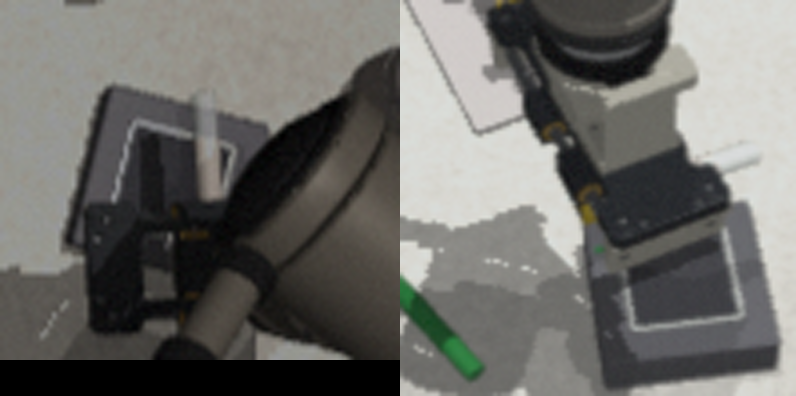

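```bash
python3 - <<'E'
from h import *
t,s=cam("top5"),cam("side5")
G=np.array([497.6,-290.6,156]);d=np.array([np.cos(.0455),np.sin(.0455),0])
def seg(c,end,lab):
    pe=proj(c,G+d*108)[0]; pl=proj(c,G+d*40)[0]
    hsv=cv2.cvtColor(c["image"],cv2.COLOR_RGB2HSV); return pe,pl
for n,c,a,b in(("t",t,(204,92),(211,190)),("s",s,(760,152),(708,165))):
    px=lambda p:((p[0])/4+279.6,(p[1])/4+159.6) if n=="t" else ((p[0]-400)/3.6+199.6,p[1]/3.6+199.6)
    print(n,"seen end",px(a),"pred end centre",proj(c,G+d*108)[0],"for tilt +-3:",proj(c,G+d*108+[0,0,6])[0],proj(c,G+d*108-[0,0,6])[0])
    g=cv2.cvtColor(c["image"],cv2.COLOR_RGB2GRAY); u,v=map(int,px(a))
    print(g[v-8:v+12,u-8:u+8] if n=="t" else g[v-8:v+10,u-16:u+5])
E
```

```text
t seen end (330.6, 182.6) pred end centre [330.75511406 182.22317854] for tilt +-3: [331.30006928 181.94874982] [330.21732351 182.49399899]
[[151 148 148 150 148 148 149 151 147 144 145 146 147 148 148 145]
 [148 148 147 150 147 148 150 150 145 143 141 144 148 148 149 146]
 [148 148 147 147 149 148 149 146 142 142 139 141 143 147 150 148]
 [150 147 149 149 151 147 147 146 142 140 140 144 146 143 149 147]
 [147 144 147 149 149 146 144 144 142 141 142 147 146 145 145 147]
 [147 143 145 145 146 147 145 144 142 141 145 149 143 143 144 150]
 [149 144 143 145 145 147 146 143 142 141 149 146 143 143 144 151]
 [148 145 146 145 147 145 147 146 143 143 144 147 146 146 148 146]
 [148 148 149 145 146 145 149 137 133 135 145 137 148 149 146 146]
 [148 149 146 146 146 138 132 132 139 140 148 135 145 149 148 146]
 [107 125 142 146 147 124 114 132 144 149 149 139 142 146 148 148]
 [ 73  89 104 111 116 103 110 129 143 148 148 139 138 142 146 148]
 [ 83  78  78  73  74  72  90 114 138 142 150 142 142 142 145 145]
 [ 81  80  77  73  70  64  76 101 124 132 132 125 127 126 145 147]
 [ 82  82  71  72  71 
[... 1436 characters left out ...]
7 214 216 217 217 217 217 217 217 215 213 208 202 199 195 202
  213 214 213]
 [196 209 211 215 216 218 219 217 215 211 209 204 201 192 183 178 183 202
  215 214 214]
 [154 141 135 159 186 209 212 210 205 199 192 185 178 172 172 179 188 212
  215 215 215]
 [ 80  74  68  82 123 174 194 194 186 177 171 174 182 190 208 209 212 215
  216 215 214]
 [ 50  48  48  53  81 133 166 170 169 174 186 209 212 215 217 218 218 217
  216 214 212]
 [ 47  49  49  48  57  84 133 185 208 210 211 214 215 217 219 218 217 216
  216 216 215]
 [ 44  50  46  46  48  64 131 204 215 214 213 212 213 214 218 217 216 216
  216 216 215]
 [ 47  46  45  50  48  54  98 168 211 216 214 214 214 215 215 217 217 218
  217 216 216]]
```

```bash
python3 - <<'E'
from h import *
s=cam("side5");G=np.array([497.6,-290.6,156])
for k in(-4,-2,0,2,4):
    k=np.radians(k); d=np.array([np.cos(.0455)*np.cos(k),np.sin(.0455)*np.cos(k),np.sin(k)])
    p,q=proj(s,[G+70*d,G+108*d]); print(np.degrees(k).round(),((q-p)[1]/(q-p)[0]).round(3),q)
g=cv2.cvtColor(s["image"],cv2.COLOR_RGB2GRAY).astype(float)[233:251,283:302]
# upper edge: subpixel darkest row along rows 4..10 ; midline between edges
U=[];V=[]
for c in range(1,13):
    col=216-g[4:11,c]; w=np.clip(col-3,0,None)
    r=int(np.argmax(w)) if c>2 else int(np.argmax(w[:6])); sl=slice(max(r-1,0),r+2); U.append(283+c); V.append(237+(w[sl]*np.arange(7)[sl]).sum()/w[sl].sum())
print(np.round(V,2)); print(np.polyfit(U,V,1), np.polyfit(U[3:],V[3:],1))
E
```

```text
-4.0 -0.335 [298.99472877 242.57713236]
-2.0 -0.358 [299.15987094 241.55396025]
0.0 -0.381 [299.27571247 240.54369881]
2.0 -0.404 [299.34175861 239.5475776 ]
4.0 -0.427 [299.35756032 238.5668298 ]
[242.64 242.17 242.   242.   241.38 241.   240.56 240.29 240.   239.7
 239.26 239.  ]
[-3.35667377e-01  3.38008632e+02] [ -0.35897614 344.81673317]
```

The two side-view readings put the tilt at roughly -1.5° to -2° with the bottom slightly low, and the end position matches the prediction. That is level enough. Lowering to height.

send_rows(moves=[[8,0,0,0],[12,0,0,0],[10,0,0,0],[5,0,0,0],[0,0,0,0],[0,0,0,0],[0,0,0,0],[0,0,0,0]])

```text
time: 16.73
tool_pos: [498.0, -291.1, 116.0]
tcp_rot: [-0.561, 1.57, -0.515]
contact_force: [-0.4, -0.3, -0.1]
grip_width: 18.1
```

```bash
python3 - <<'E'
from h import *
plan((498,-291,115))
from plant import capture
t=capture("top");s=capture("side")
f=lambda i,w:cv2.resize(i,w,interpolation=cv2.INTER_CUBIC)
a=f(t["image"][140:250,90:380],(790,300));b=f(s["image"][90:310,110:400],(395,300))
cv2.imwrite("pics/fin.png",np.vstack([a,cv2.copyMakeBorder(b,0,0,0,395,cv2.BORDER_CONSTANT)])[:,:,::-1])
print(proj(t,(551,-288.4,120)),proj(t,(605.5,-286,118)),proj(s,(605.5,-286,118)))
E
```

```text
t 16.73 pos [ 498.  -291.1  116. ] xaxis [ 0. -0. -1.] jaw yaw deg 92.63 shift [ 1.   0.1 -0. ] f [-0.4 -0.3 -0.1] w 18.1
q [-0.66  0.54  1.53  0.    1.07 -2.28]
[[328.93892743 204.38655292]] [[327.5820271  183.87666694]] [[298.44084578 250.50552764]]
```

View pics/fin.png

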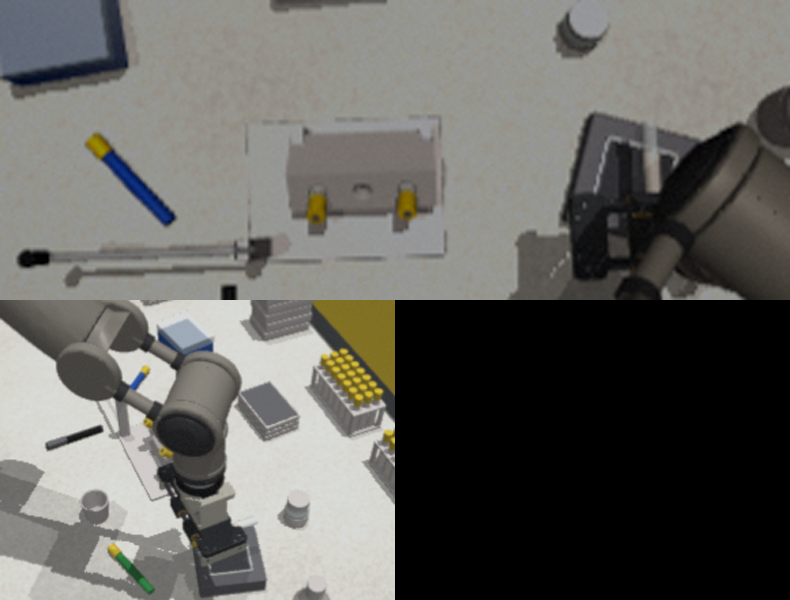

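The rod is out, with its knob at top (102,235). The short tubes are seated, the middle socket is empty, and the tube end at top (328,184) is where predicted above the window. Handing in.

```bash
python3 -c "
from plant import close_job;print(close_job())"
```

```text
the job is handed in; nothing more can be done
None
```

The job is handed in with the tube held over the reader, but it may be judged failed. Just after letting go of the knob I sent one move the wrong way: 20 mm down instead of up. The fingers pressed on the rod, and the tool's contact force read about 137 N. That is probably over the 120 N wrist limit and perhaps the 40 N pressing limit. The pictures afterwards showed no damage, and the rod and tubes had not moved.

**What I did:**
- **Rod:** I pulled it about 151 mm to its stop, where the force rose to 22 N with no further travel.
- **Tube:** I drew the long tube from the middle socket by its cap. The tool can only turn about the vertical, so I levelled the tube by pressing its bottom end on the rack's base-plate strip (about 3 N).
- **Hold:** I carried it over the reader and handed in at 16.8 s with the arm still.

**Last checks:**
- **Position:** by calculation the label's middle is within about 3 mm of the window's centre, at about 120 mm (80 mm above the window). The visible tube end was where predicted.
- **Level:** about 2° off, bottom end slightly low, by two rough readings from the side view. Where it pivoted on the plate, I had expected it to be level.
- **Contact:** no outside force on the tool beyond noise, so the reader is not being touched.
- **Scene:** the rod is still out and both short tubes are in their sockets. The other things in view looked untouched.

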